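Release the ratchet pawl and lower the hold-down arm

TASK

On the ratchet hold-down stand, press down the thumb tab at the back of the pawl so that its hook swings clear of the teeth, without forcing the arm against it. Then push the raised arm down by its T-shaped grip, past the teeth, until its rubber foot rests on the brown coupon, and leave it there. Do it all with the fingertips: nothing is picked up, the coupon stays where it lies and the things around the stand are left alone.

Things in the scene. Friction and masses are not known exactly. Their poses are not given: they have to be found in the camera images.
- stand: Fixed ratchet hold-down stand: grey base 230 x 80 x 12 mm (x -125 to +105 mm), upright aluminium cheeks up to 107 mm high and 19 mm either side of y = 0. Origin on the table below the arm's pivot, z up; its -x points along the arm to the grip, +x to the pawl's tab. The pivots' axes run along y: the arm's 60 mm above the origin, the pawl's at x = +58 mm, 98 mm up.
- hold_arm (a joint): Arm angle, rad; grows as the arm goes down. 0: points 50 degrees above level toward the stand's -x; 0.873: level, foot on the coupon (end stop 0.95). Starts at 0.05 to 0.25; with the pawl engaged it goes down only to 0.28, where a tooth catches. Stiff with friction: stays where it is left, needs about 4 to 8 N downward at the grip.
- grip (a point): Centre of the black T grip at the arm's end: round bar 18 mm in diameter, 56 mm long, lying level along the stand's y. Moves on an arc of 150 mm radius about the arm's pivot, in the stand's x-z plane, from about 150-170 mm above the table at the start to 60 mm when level. Pushed from above; lies beyond the end of the base.
- foot (a point): Centre of the underside of the round rubber foot (24 mm in diameter) that hangs from the arm 85 mm from the pivot, 36 mm below the arm's middle line.
- pawl (a joint): Ratchet pawl angle, rad; 0 engaged (hook down between the teeth on top of the ratchet wheel), 0.45 end stop; grows as the tab is pressed down. The hook is clear of the teeth from about 0.15; press it well down. No spring: friction holds it where it is left, about 3 N at the tab moves it.
- tab (a point): Middle of the upper face of the pawl's thumb tab, a ribbed steel pad 28 mm (along the stand's x) x 34 mm (across), 37 mm beyond the pawl's pivot at the stand's +x end; about 108 mm above the table when engaged, about 92 mm when pressed fully down.
- coupon: Brown test coupon, 35 x 50 x 12 mm, lying loose on the base plate under the foot, long side across the arm. Origin at the centre of its underside; its top is 24 mm above the table.
- red_case: Bystander: small red moulded case, 90 x 55 x 42 mm, loose on the table beside the stand. Origin at the centre of its underside.
- hex_key: Bystander: dark hexagon key, 34 x 78 x 8 mm, lying on the table beside the stand. Origin at the centre of its underside.
- collar: Bystander: bronze collar, 26 mm in diameter and 10 mm high, on the table beside the stand. Origin at the centre of its underside.
There are look-alikes about, which are no part of the job. What is shaped like the coupon but orange or pink is not meant.

How it is judged:
By the outcome, as a careful person would: the job done as asked, in the order asked, and still so for the second after the job is handed in, with the robot touching nothing.
It also fails if it takes over 46 s, if anything falls off the work surface, if the arm or the gripper's body presses on something with over 40 N, if the wrist force passes 120 N, or if a joint passes its speed limit or range.

ROBOT

A 6-joint arm with a two-finger parallel gripper is mounted at the origin on a cart in front of the work surface, level with it; the furniture and walls round the work are solid. World frame = base frame: x ahead of the robot, y to its left, z up, the work surface at z = 0. Lengths are in mm, angles in degrees, forces in N, time in s.
With the tool pointing down it reaches from about 300 to 850 mm from the base axis. Payload 4.2 kg.
Tool frame: the origin (TCP) lies between the finger pads; the fingertips stand 11 mm ahead of it and the grasp point (between the pads) lies 8 mm behind it (env.tips_ahead is the distance from the TCP to the fingertips, in mm); z points along the fingers, y is the line along which they close (so a half turn about z gives the same grasp; the last joint's range is limited). The gripper opens to 91 mm and grips with 3 to 60 N. Pads are 32 mm wide; open, the fingers measure 118 mm over their backs; the gripper's body (76 mm by 178 mm) begins 60 mm behind the grasp point.
Start: joints at [-64.687, 18.312, 89.639, -0, 72.044, -1.146], TCP at [256.202, -514.784, 224.976] pointing down, gripper open.
Joint ranges: [-177.97, 177.97], [-48.28, 115.42], [12.27, 149.76], [-77.06, 257.06], [2.81, 150.46], [-146.56, 146.56]. Speed limits (degrees/s): [147.25, 147.25, 180, 180, 180, 180].

INTERFACE

Orientations are given as [roll, pitch, yaw] about the fixed x, y, z axes, in that order (R = Rz(yaw) Ry(pitch) Rx(roll)).
In Python, from workcell import env, cams gives the robot as it stands.
- The arm moves only by the tool step_arm, never from a script. Its arguments are lists of equal length, an entry for each row: "linear": the shift along the tool's x, y, z in units of 30 cm (1.0 is 30 cm), a list of three; "turn": the turn about the tool's z in units of 360 degrees (1.0 is 360 degrees). In form: {"linear": [[tx, ty, tz], ...], "turn": [turn, ...]}. A call has 1 to 20 rows; each row is the pose to reach, as a shift and turn from the pose commanded when the call began, along the tool's axes at that moment, turning the shorter way round; what a row does not reach only later rows make up. A row lasts 1/8 s, in which the tool goes at most 62.5 mm and 10.7 degrees, less where a joint would pass 70% of its speed; a pose out of reach is approached as far as the arm can. A call with a number of a shift or a turn outside -1 to 1 is refused whole. A call with a gripper value outside its range is refused whole. "fingers" is the closure, from -1 (fully open) to 1 (shut), so that 0 is half open, set as the call begins (left out, the last holds). The fingers move at their own pace and stop on an object; "force" is the grip in N (left out, the last holds). Time passes only in rows, so rows that repeat a pose let the fingers close. It gives the time, the measured TCP pose, the force, the opening and the grip force at its end, in the units of the state.
- env.state(): the state, without advancing time (a new reading comes with each control period).
- cams.grab_frame(name): name is "scene" or "top" or "wrist"; returns a dict with "color" (420x560x3 uint8, blue, green, red), "fx", "fy", "cx", "cy" (pixels), "extrinsics" (4x4, takes a point from camera to world coordinates); the wrist camera has in their place "tool_from_camera" (4x4, takes a point from camera to tool coordinates, whose origin is the TCP and whose axes are the flange's). Camera axes: x right, y down, z forward; pixel columns grow to the right and rows downward; lengths in mm; the calibration is good to about 2 mm. A picture is of the moment at which its call begins: read the wrist's pose just before it. There is no depth.
- env.job_done(): hands the job in; it is judged then, once.
The state is a dict: "time_s": time; "qpos": joint angles; "qvel": joint speeds; "effort": joint torques, N m; "ee_pos": TCP position; "ee_rot": TCP orientation; "force": force on the tool from outside, world axes, zero at the start; "torque": the same for the moment, N m; "gripper_width": finger opening in mm; "gripper_force": force on a finger pad.
Only numpy, scipy, OpenCV 4.12 (cv2) and the standard library are available. Lean on these libraries where they do the work, as an engineer would, in place of code of your own. Each camera call takes 0.05 s, during which the arm holds its last target. There are 200 camera calls.

## Working session

There is one attempt and no reset: what is moved stays moved. The work goes in short steps, Python scripts to look and compute and a tool call to move; the robot and the scene stay as the last step left them, time stands still between calls to the robot, and variables do not carry over. Pictures are saved under pics/ and viewed, at most 10 in all, crops included, and the job is handed in when it is done.

Besides the shell and the picture viewer there is one more tool, called after "Request:" as name(argument=value, ...) on one line, values as JSON. step_arm: Moves the arm, as the interface text tells. Its arguments: {"type":"object","properties":{"linear":{"type":"array"},"turn":{"type":"array"},"fingers":{"type":"number"},"force":{"type":"number"}},"required":["linear","turn"]}

```bash
mkdir -p pics
python3 - <<'E'
from workcell import env,cams
import cv2,numpy as np,pickle
F={}
for n in("scene","top"):
    f=cams.grab_frame(n);F[n]=f;cv2.imwrite(f"pics/{n}.png",f["color"]);print(n,f["fx"],f["cx"],f["cy"],np.round(f["extrinsics"],3).tolist())
pickle.dump(F,open("F.pkl","wb"))
print(env.state())
E
```

```text
scene 521.5893414904401 278.69685713603855 218.98796099466747 [[-0.914, -0.242, 0.326, 200.753], [-0.405, 0.517, -0.754, 928.328], [0.014, -0.821, -0.57, 623.84], [0.0, 0.0, 0.0, 1.0]]
top 389.85739449780044 281.8093942902716 213.74931126568214 [[-0.004, -0.991, 0.131, 420.931], [-1.0, 0.0, -0.027, 262.14], [0.026, -0.131, -0.991, 960.272], [0.0, 0.0, 0.0, 1.0]]
{'time_s': 0.1, 'qpos': array([-6.46854088e+01,  1.83481285e+01,  8.96976356e+01, -2.25120939e-03,
        7.20452775e+01, -1.14540881e+00]), 'qvel': array([ 0.06511608, -0.11993775, -0.10504851,  0.01724064,  0.06294129,
        0.010134  ]), 'effort': array([-3.97157294e-05, -4.13331127e+01, -2.32510257e+01,  7.29010231e-02,
        4.21167444e-02, -5.89373167e-05]), 'ee_pos': array([ 256.0160858 , -514.38275997,  224.21490786]), 'ee_rot': array([-1.79908934e+02,  3.20140233e-04,  2.64606959e+01]), 'force': array([ 0.75479545,  0.90740137, -0.46560525]), 'torque': array([ 0.02951863,  0.05043018, -0.00518625]), 'gripper_force': 0.0, 'gripper_width': 90.96850607836197}
```

View pics/scene.png

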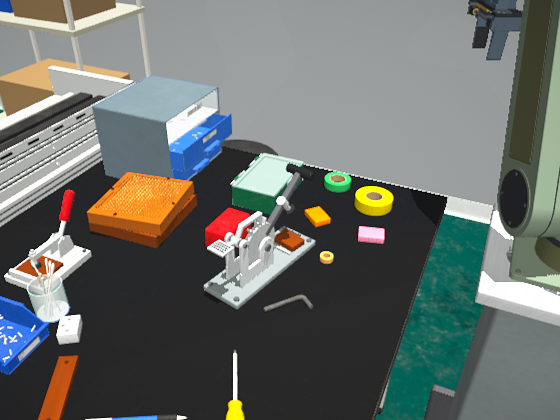

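View pics/top.png

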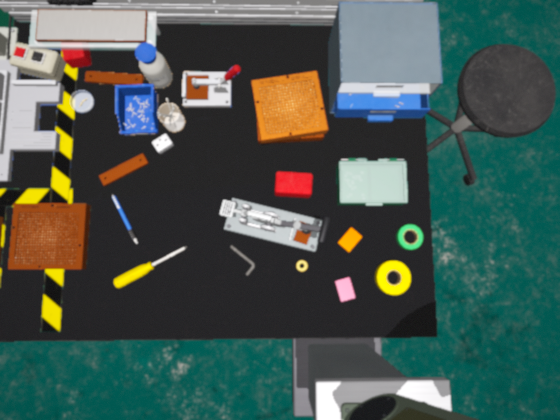

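The scene view shows the stand at (260,262), its black T grip at (299,170), the pale tab at about (221,243) and the brown coupon at (290,239). In the top view the tab is at (228,208), the grip at (324,228) and the coupon at (301,237). Look-alikes are the orange block at (349,239) and the pink block at (345,289). The brown one lies on the base, so it's the one meant. I'll enlarge to confirm.

Run:
```python
import cv2,numpy as np,pickle
F=pickle.load(open("F.pkl","rb"))
a=cv2.resize(F["top"]["color"][185:265,210:340],None,fx=6,fy=6,interpolation=cv2.INTER_CUBIC)[:,:780]
cv2.imwrite("pics/ct.png",a)
b=cv2.resize(F["scene"]["color"][155:310,195:335],None,fx=3.8,fy=3.8,interpolation=cv2.INTER_CUBIC)
cv2.imwrite("pics/cs.png",b)
```

```text
(no output)
```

View pics/ct.png

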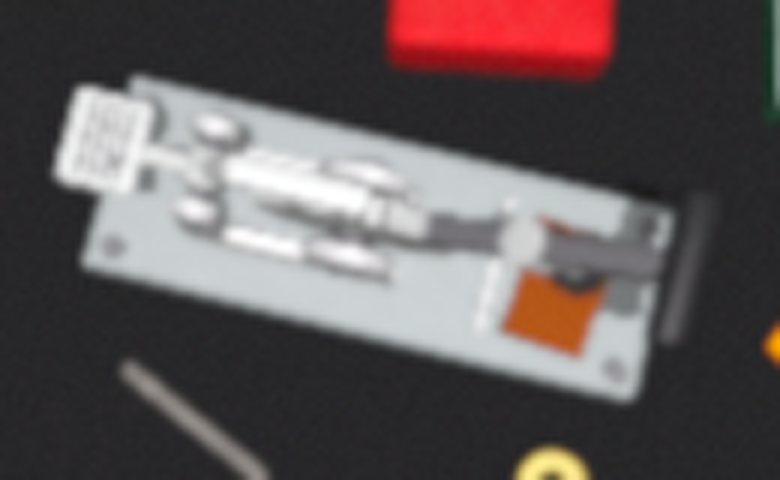

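View pics/cs.png

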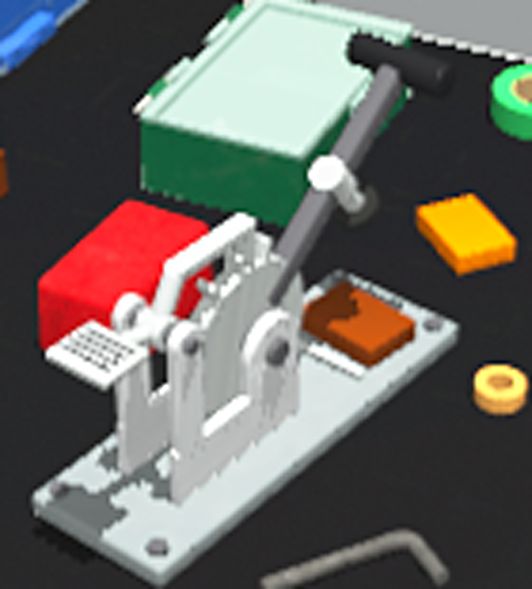

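The crops confirm it. The brown coupon lies on the base under the raised arm at top crop (560,300). The tab centre is at top crop (105,141) and scene crop (96,353), and the grip centre is at top crop (688,268) and scene crop (402,62). Now I'll work out the stand pose.

```bash
cat > h.py <<'E'
import numpy as np,pickle
F=pickle.load(open("F.pkl","rb"))
def ray(n,u,v):
    f=F[n];E=f["extrinsics"];d=E[:3,:3]@[(u-f["cx"])/f["fx"],(v-f["cy"])/f["fy"],1];return E[:3,3],d/np.linalg.norm(d)
def plane(n,u,v,z):
    o,d=ray(n,u,v);return o+d*(z-o[2])/d[2]
def tri(a,b):
    (o,d),(p,e)=ray("top",*a),ray("scene",*b)
    s=np.linalg.lstsq(np.c_[d,-e],p-o,rcond=None)[0];x,y=o+d*s[0],p+e*s[1];return (x+y)/2,np.linalg.norm(x-y)
T=lambda x,y:(210+x/6-.42,185+y/6-.42)
S=lambda x,y:(195+x/3.8-.37,155+y/3.8-.37)
E
python3 - <<'E'
from h import *
np.set_printoptions(precision=1,suppress=True)
C=np.array([plane("top",*T(*p),12) for p in[(135,75),(672,208),(632,402),(80,268)]])
print(C);c=C.mean(0);
dx=(C[0]+C[3]-C[1]-C[2])[:2]/2;print("len",np.linalg.norm(dx),"wid",np.linalg.norm((C[0]-C[3])[:2]),np.linalg.norm((C[1]-C[2])[:2]))
ux=dx/np.linalg.norm(dx);yaw=np.degrees(np.arctan2(ux[1],ux[0]));O=c[:2]+10*ux;uy=np.array([-ux[1],ux[0]])
S3=np.array([plane("scene",*S(*p),12) for p in[(36,500),(458,328),(160,575)]]);print("scene corners",S3)
print("yaw",yaw,"O",O,"ux",ux)
for nm,a,b in[("tab",T(105,141),S(96,353)),("grip",T(688,268),S(402,62))]:
    p,e=tri(a,b);d=p[:2]-O;print(nm,p,e,"stand",d@ux,d@uy)
print("tabplane",plane("top",*T(105,141),108),"pred tab",O+95*ux)
for z in(150,160,170):print(plane("top",*T(688,268),z),((plane("top",*T(688,268),z)[:2]-O)@np.c_[ux,uy]))
E
```

```text
[[587.9 359.   12. ]
 [532.9 139.1  12. ]
 [453.9 156.6  12. ]
 [508.5 380.2  12. ]]
len 228.39839115456184 wid 82.15942775652928 80.99122895654071
scene corners [[584.3 360.3  12. ]
 [455.5 157.6  12. ]
 [510.6 379.5  12. ]]
yaw 76.10948137034646 O [523.2 268.4] ux [0.2 1. ]
tab [547.  360.  108.6] 1.3814890122172054 stand 94.65189987506663 -1.0757058462044098
grip [494.7 152.4 155.4] 0.7338790606580848 stand -119.51389406647459 -0.19555749957185875
tabplane [546.4 359.8 108. ] pred tab [546.  360.6]
[495.6 151.7 150. ] [-119.9   -1.2]
[494.6 153.1 160. ] [-118.8    0.1]
[493.7 154.5 170. ] [-117.7    1.3]
```

Request:
step_arm(linear=[[0.731,-0.737,0],[0.731,-0.737,0],[0.731,-0.737,0],[0.731,-0.737,0],[0.731,-0.737,0],[0.731,-0.737,0],[0.731,-0.737,0]], turn=[0,0,0,0,0,0,0], fingers=1, force=20)

```text
time_s: 0.98
ee_pos: [354.0, -219.3, 224.9]
ee_rot: [180.0, 0.0, 26.5]
force: [-1.0, -0.7, 0.3]
gripper_width: 23.8
gripper_force: 0.0
```

Request:
step_arm(linear=[[0.731,-0.737,0],[0.731,-0.737,0],[0.731,-0.737,0],[0.731,-0.737,0],[0.731,-0.737,0],[0.731,-0.737,0],[0.731,-0.737,0]], turn=[0,0,0,0,0,0,0])

```text
time_s: 1.85
ee_pos: [452.0, 75.0, 224.5]
ee_rot: [180.0, 0.1, 26.4]
force: [-0.7, -0.4, 0.1]
gripper_width: 0.3
gripper_force: 0.0
```

Request:
step_arm(linear=[[0.731,-0.737,0],[0.731,-0.737,0],[0.731,-0.737,0],[0.731,-0.737,0],[0.731,-0.737,0],[0.731,-0.737,0],[0.731,-0.737,0],[0.731,-0.737,0],[0.731,-0.737,0]], turn=[0,0,-0.138,-0.138,-0.138,-0.138,-0.138,-0.138,-0.138])

```text
time_s: 2.98
ee_pos: [550.5, 370.4, 225.0]
ee_rot: [180.0, 0.0, 75.9]
force: [0.1, -1.2, 0.7]
gripper_width: 0.7
gripper_force: 0.0
```

Request:
step_arm(linear=[[0,0,0.15],[0,0,0.3],[0,0,0.33],[0,0,0.34],[0,0,0.35],[0,0,0.355],[0,0,0.36],[0,0,0.365],[0,0,0.37],[0,0,0.37]], turn=[0,0,0,0,0,0,0,0,0,0])

```text
time_s: 4.22
ee_pos: [550.3, 373.0, 114.3]
ee_rot: [179.9, -0.1, 76.1]
force: [1.4, 3.1, 4.1]
gripper_width: 0.4
gripper_force: 2.1
```

Request:
step_arm(linear=[[0,0,0.005],[0,0,0.01],[0,0,0.015],[0,0,0.02],[0,0,0.025],[0,0,0.028],[0,0,0.028]], turn=[0,0,0,0,0,0,0])

```text
time_s: 5.1
ee_pos: [549.8, 372.3, 105.1]
ee_rot: [180.0, -0.0, 76.1]
force: [1.6, 4.3, 2.8]
gripper_width: 0.6
gripper_force: 2.2
```

Request:
step_arm(linear=[[0,0,-0.05],[0,0,-0.2],[0,0,-0.35],[0,0,-0.35],[-0.2,0,-0.35],[-0.4,0,-0.35],[-0.6,0,-0.35],[-0.755,0,-0.35],[-0.755,0,-0.35]], turn=[0,0,0,0,0,0,0,0,0])

```text
time_s: 6.22
ee_pos: [492.8, 148.8, 209.5]
ee_rot: [-179.8, 0.2, 75.9]
force: [-0.3, 0.2, -0.0]
gripper_width: 0.4
gripper_force: 0.0
```

Run:
```python
from workcell import env,cams
import cv2
print(env.state()["ee_pos"])
f=cams.grab_frame("scene")["color"]
cv2.imwrite("pics/s2.png",cv2.resize(f[100:310,180:380],None,fx=2.8,fy=2.8,interpolation=cv2.INTER_CUBIC))
```

```text
[492.79979651 148.82591312 209.487161  ]
```

View pics/s2.png

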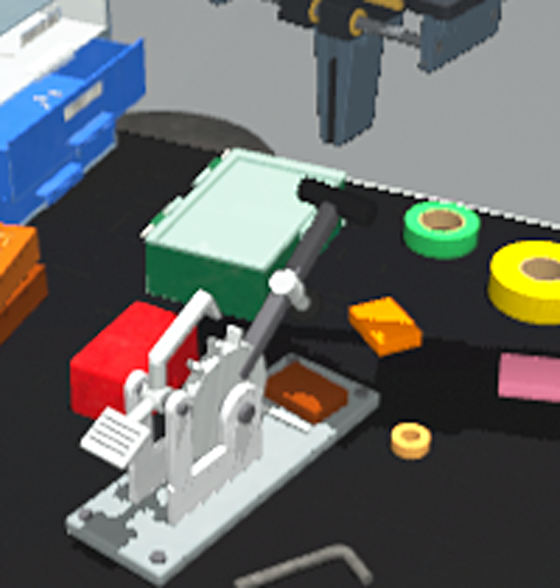

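The pawl hook is lifted well clear of the teeth at (205,300), the tab is tilted down at (115,437), and the closed fingertips at (345,140) stand above the grip at (338,200). Next I push the grip down along its arc.

Request:
step_arm(linear=[[0.01,0,0.09],[0.01,0,0.11],[0.01,0,0.12],[0,0,0.13],[-0.006,0,0.141],[-0.014,0,0.152],[-0.021,0,0.163],[-0.028,0,0.174],[-0.035,0,0.185],[-0.041,0,0.196],[-0.047,0,0.208],[-0.053,0,0.22]], turn=[0,0,0,0,0,0,0,0,0,0,0,0])

```text
time_s: 7.78
ee_pos: [491.5, 135.3, 144.9]
ee_rot: [179.9, 0.1, 76.2]
force: [-0.5, -3.7, 6.7]
gripper_width: 0.8
gripper_force: 3.4
```

Request:
step_arm(linear=[[-0.005,0,0.012],[-0.01,0,0.024],[-0.015,0,0.036],[-0.02,0,0.048],[-0.024,0,0.06],[-0.028,0,0.073],[-0.032,0,0.086],[-0.035,0,0.099],[-0.038,0,0.111],[-0.04,0,0.124],[-0.043,0,0.137],[-0.044,0,0.15],[-0.046,0,0.163],[-0.047,0,0.176],[-0.048,0,0.187],[-0.049,0,0.195],[-0.049,0,0.195]], turn=[0,0,0,0,0,0,0,0,0,0,0,0,0,0,0,0,0])

```text
time_s: 9.9
ee_pos: [488.0, 122.7, 85.7]
ee_rot: [-180.0, -0.0, 76.1]
force: [-0.5, -0.4, 1.8]
gripper_width: 0.4
gripper_force: 0.6
```

Request:
step_arm(linear=[[0,0,0.004],[0,0,0.008],[0,0,0.012],[0,0,0.015],[0,0,0.017]], turn=[0,0,0,0,0])

```text
time_s: 10.52
ee_pos: [488.0, 122.5, 80.8]
ee_rot: [-180.0, 0.0, 76.1]
force: [-0.6, -2.4, 4.5]
gripper_width: 0.2
gripper_force: 2.2
```

Request:
step_arm(linear=[[0,0,0.002],[0,0,0.003],[0,0,0.004],[0,0,0.004]], turn=[0,0,0,0])

```text
time_s: 11.02
ee_pos: [488.0, 122.4, 80.1]
ee_rot: [180.0, 0.0, 76.1]
force: [-2.0, -3.5, 6.9]
gripper_width: 0.8
gripper_force: 3.6
```

Request:
step_arm(linear=[[0,0,0.002],[0,0,0.004],[0,0,0.005],[0,0,0.005]], turn=[0,0,0,0])

```text
time_s: 11.52
ee_pos: [488.0, 122.4, 79.8]
ee_rot: [180.0, 0.0, 76.1]
force: [-4.0, -5.6, 15.9]
gripper_width: 0.4
gripper_force: 8.3
```

The force climbs to 16 N with almost no motion, so the foot is seated. I'll retract straight up and look.

Request:
step_arm(linear=[[0,0,-0.02],[0,0,-0.1],[0,0,-0.25],[0,0,-0.4],[-0.2,0,-0.45],[-0.4,0,-0.45],[-0.4,0,-0.45],[-0.4,0,-0.45]], turn=[0,0,0,0,0,0,0,0])

```text
time_s: 12.52
ee_pos: [459.6, 6.6, 213.0]
ee_rot: [-180.0, -0.1, 76.1]
force: [0.3, 1.2, -0.1]
gripper_width: 0.5
gripper_force: 0.0
```

Run:
```python
from workcell import env,cams
import cv2,numpy as np
s=env.state();print(s["ee_pos"],s["force"])
f=cams.grab_frame("scene")["color"][100:310,180:380]
t=cams.grab_frame("top")["color"][160:300,210:340]
f=cv2.resize(f,(400,420),interpolation=cv2.INTER_CUBIC);t=cv2.resize(t,(390,420),interpolation=cv2.INTER_CUBIC)
cv2.imwrite("pics/end.png",np.hstack([f,t]))
```

```text
[459.57109279   6.55490975 212.98116245] [ 0.26348382  1.15201237 -0.09705489]
```

View pics/end.png

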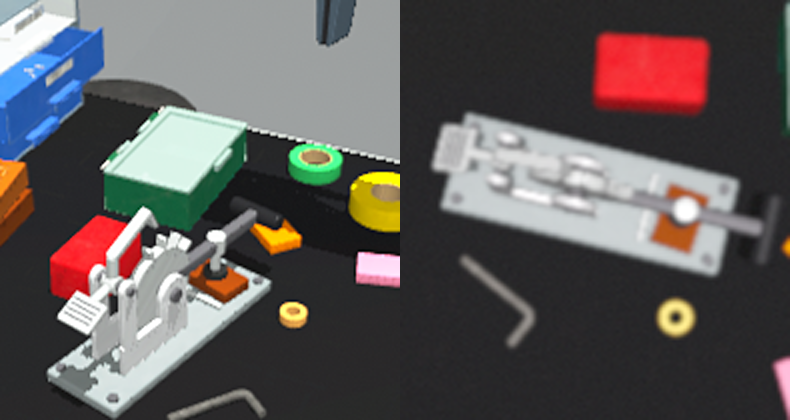

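The foot rests on the brown coupon at (217,278) left and (685,210) right. The arm is level, the pawl is clear, and the bystanders and coupon have not moved. I'm handing it in.

```bash
python3 -c "
from workcell import env
print(env.job_done())"
```

```text
the job is handed in; nothing more can be done
None
```

The job is done and handed in: I pressed the tab to swing the pawl clear, then pushed the arm down until its rubber foot rested on the brown coupon, with the coupon and the things around the stand looking unmoved in the final pictures.

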